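# Shut the vial cooler

### The arm

A 6-joint arm with a two-finger parallel gripper is mounted at the origin on the work surface; the furniture and walls round the work are solid. World frame = base frame: x ahead of the robot, y to its left, z up, the work surface at z = 0. Lengths are in m, angles in rad, forces in N, time in s.
With the tool pointing down it reaches from about 0.275 to 0.725 m from the base axis. Payload 15.9 kg.
Tool frame: the origin (TCP) lies between the finger pads; the fingertips stand 14 mm ahead of it and the grasp point (between the pads) lies 5 mm behind it; z points along the fingers, y is the line along which they close (so a half turn about z gives the same grasp; the last joint's range is limited). The gripper opens to 85 mm and grips with 20 to 120 N. Pads are 22 mm wide; open, the fingers measure 114 mm over their backs; the gripper's body (76 mm by 85 mm) begins 54 mm behind the grasp point. The pads swing forward as they close: fully open they stand 13 mm farther back than shut.
Start: joints at [1.185, 0.213, -0.034, 1.323, 0, 1.571], TCP at [0.188, 0.463, 0.245] pointing down, gripper open.
Joint ranges: [-2.98, 2.98], [-0.74, 1.72], [-1.14, 1.35], [-2.1, 2.04], [-1.57, 1.44], [-3.14, 3.14]. Speed limits (rad/s): [1.89, 1.89, 2.39, 2.57, 3.14, 3.14].

### API

Orientations are given as a 3x3 rotation matrix whose columns are the frame's x, y, z axes.
In Python, from cell import manip gives the robot as it stands. The module is installed in compiled form; this text tells all that it offers.
- The arm moves only by the shell command python3 -m creep 'ROWS' [FORCE]. ROWS is JSON, a list of rows, each a list of 5 numbers: the shift along the world's x, y, z in mm, then the turn about the world's z in degrees, then the opening, from 0 (shut) to 1 (fully open). A call has 1 to 8 rows; each row shifts and turns the commanded pose from where the row before left it; what a row does not reach is not made up. A row lasts 1/8 s, in which the tool goes at most 62.5 mm and 10.7 degrees, less where a joint would pass 70% of its speed; a pose out of reach is approached as far as the arm can. A call with a gripper value outside its range is refused whole. The fingers move at their own pace and stop on an object; FORCE is the grip in N (left out, the last holds). Time passes only in rows, so rows that do not move let the fingers close. It gives the time, the measured TCP pose, the force, the opening and the grip force at its end, in the units of the state.
- manip.get_state(): the state, without advancing time (a new reading comes with each control period).
- manip.get_image(name): name is "scene" or "side" or "wrist"; returns a dict with "pixels" (420x560x3 uint8, blue, green, red), "depth" (420x560 float32, m along the optical axis (not along the pixel's ray), 0 where there is no reading), "intrinsics" (3x3 intrinsics, pixels), "R" (3x3) and "t" (3): a world point X has camera coordinates R X + t; the wrist camera has in their place "mount" (4x4, takes a point from camera to tool coordinates, whose origin is the TCP and whose axes are the flange's). Camera axes: x right, y down, z forward; pixel columns grow to the right and rows downward; lengths in m; the calibration is good to about 2 mm. A picture is of the moment at which its call begins: read the wrist's pose just before it.
- manip.hand_in(): hands the job in; it is judged then, once.
Trained networks look in the newest picture that a camera, given by its name, has taken for a name from the list of things; names that differ only in an ending like _2 or _b are one class to them, and where a whole thing is asked for, a point or a joint stands for the part that bears it (a point fixed in the world has none). Each returns a list of dicts, best first, with "score" (0 to 1); they miss things now and then, are a little off and sometimes report something else, mostly with a low value. They report only what shows in the picture. A call takes as long as a camera call.
- manip.boxes_of(camera, name): "xyz" ([x, y, z] in m, in world coordinates, good to about 4 mm: the middle of the surface that is visible of it).
- manip.silhouettes(camera, name): "pixels" (420x560 bool, what is visible of it).
The state is a dict: "clock": time; "joint_positions": joint angles; "qd": joint speeds; "joint_efforts": joint torques, N m; "eef_pos": TCP position; "tool_rot": TCP orientation; "force": force on the tool from outside, world axes, zero at the start; "wrist_torque": the same for the moment, N m; "finger_gap": finger opening in m; "gripper_force": force on a finger pad.
Only numpy, scipy, OpenCV 4.12 (cv2) and the standard library are available. Lean on these libraries where they do the work, as an engineer would, in place of code of your own. Each camera call takes 0.05 s, during which the arm holds its last target. There are 200 camera calls.

### The job

Get the small white vial cooler closed up: press the black-capped vial that stands proud in the open drawer down until it is fully seated, level with its neighbours, then push the drawer fully home, then push the smoked door shut. Everything is done by pushing with the fingertips: do not draw the vial up or pull the drawer farther out, do not slam the drawer or the door, and leave the things standing round the cooler where they are.

Things in the scene. Friction and masses are not known exactly. Their poses are not given: they have to be found in the camera images.
- cooler: Compact white vial cooler, fixed, 160 mm wide, 190 mm deep. Origin: on the worktop under the middle of its front face; x points into the cooler (the front face is x = 0), y to its left, z up. Its top is 96 mm high, 141 mm from 96 mm behind the front on. Drawer mouth: 124 mm wide, 26 to 72 mm high; above it the front face goes on, so a finger pushing the drawer home cannot enter the mouth.
- drawer (a joint): How far the vial drawer stands out (m): 0 fully home, 0.08 to 0.10 at the start; slides along the cooler's x, about 1.5 N moves it, stays where left. Holds a black rack with ten seated blue-capped vials (12 mm across, tops 68 mm above the worktop). A vial more than 4 mm proud strikes the mouth's upper lip and blocks it. The door cannot shut before it is home.
- drawer_front (a point): Middle of the drawer's dark front panel, on its outer face, 44 mm above the worktop. The panel is 118 mm wide and reaches from 28 to 60 mm above the worktop; when home it stands 1.5 mm in front of the cooler's front face.
- black_vial (a joint): How far the black-capped vial stands proud of its seat (m): 0 fully seated, 0.009 to 0.014 at the start. It is a snug fit: about 4 N of straight downward push moves it, it stays where it is left, and the seat stops it at 0.
- vial_top (a point): Middle of the top of the black cap (12 mm across; the vial is 33 mm tall). 68 mm above the worktop when the vial is seated. It rides on the drawer, 45 mm behind the drawer's outer front face and 14 mm to the left of its middle.
- door (a joint): Opening angle of the smoked door (rad): 0 shut, flat before the front face; 1.6 to 2.0 at the start, standing out towards the robot at the cooler's right. Its hinge is upright, at the front right corner; it closes by swinging its free end to the left and back (clockwise from above). Friction 0.03 N m; it stays where it is left.
- door_hinge (a point): Point on the door's upright hinge axis, 50 mm above the worktop, at x = -10, y = -78 mm of the cooler. The smoked panel with light metal edges is 7 mm thick, from 4 to 156 mm from the axis and 22 to 82 mm above the worktop; the axis lies in the middle of its thickness. An upright grip strip 10 mm wide stands out 8 mm on the outer face at the free edge.
- door_push (a point): Point on the door's outer face (the face that looks to the robot when shut), 105 mm from the hinge axis and 50 mm above the worktop: a good place to push.
- reagent_white: Bystander, loose: small amber reagent bottle with a white cap, 46 mm across, 112 mm tall; origin under its centre.
- reagent_black: Bystander, loose: small amber reagent bottle with a black cap, 46 mm across, 98 mm tall; origin under its centre.
- blue_cap: Bystander, loose: blue screw cap, 53 mm across, 30 mm tall; origin under its centre.
- timer: Bystander, loose: white digital timer, 62 x 62 x 19 mm; origin under its centre.
- beaker: Bystander, loose: clear beaker, 55 mm across, 70 mm tall; origin under its centre.

How it is judged:
By the outcome, as a careful person would: the job done as asked, in the order asked, and still so for the second after the job is handed in, with the robot touching nothing.
It also fails if it takes over 51 s, if anything falls off the work surface, if the arm or the gripper's body presses on something with over 40 N, if the wrist force passes 120 N, or if a joint passes its speed limit or range.

## Working session

There is one attempt and no reset: what is moved stays moved. The work goes in short steps, Python scripts to look and compute and a shell command to move; the robot and the scene stay as the last step left them, time stands still between calls to the robot, and variables do not carry over. Pictures are saved under pics/ and viewed, at most 10 in all, crops included, and the job is handed in when it is done.

```bash
mkdir -p pics
cat > h.py <<'E'
import numpy as np, cv2
from cell import manip
def world(im,u,v,d=None):
    K=im["intrinsics"]; d=im["depth"][int(v),int(u)] if d is None else d
    c=np.array([(u-K[0,2])/K[0,0],(v-K[1,2])/K[1,1],1])*d
    return im["R"].T@(c-im["t"])
def cloud(im,mask):
    v,u=np.nonzero(mask&(im["depth"]>0)); K=im["intrinsics"]; d=im["depth"][v,u]
    c=np.stack([(u-K[0,2])/K[0,0]*d,(v-K[1,2])/K[1,1]*d,d],1)
    return (c-im["t"])@im["R"]
E
python3 - <<'E'
from h import *
s=manip.get_state(); print(s["clock"],s["eef_pos"],s["tool_rot"],s["finger_gap"])
for c in ("scene","side"):
    im=manip.get_image(c); cv2.imwrite(f"pics/{c}0.png",im["pixels"])
    np.savez(f"{c}0.npz",**im)
    print(c,im["R"].round(3).tolist(),im["t"])
    for n in ("cooler","drawer_front","black_vial","vial_top","door","door_push","reagent_white","reagent_black","blue_cap","timer","beaker"):
        print(n,[(np.round(b["xyz"],4).tolist(),round(b["score"],2)) for b in manip.boxes_of(c,n)[:2]])
E
```

```text
0.0 [0.18802612 0.46294928 0.24481194] [[-9.26503272e-01  3.76286454e-01 -4.38457641e-04]
 [ 3.76286709e-01  9.26502670e-01 -1.05606196e-03]
 [ 8.85036565e-06 -1.14343064e-03 -9.99999346e-01]] 0.08527105896081566
scene [[0.746, -0.666, 0.024], [-0.348, -0.421, -0.837], [0.568, 0.616, -0.546]] [-0.40414116  0.209198    1.13542728]
cooler [([0.6172, -0.1292, 0.0833], 0.84)]
drawer_front [([0.52, -0.0452, 0.0548], 0.97)]
black_vial []
vial_top []
door [([0.4617, -0.1325, 0.0566], 0.55), ([0.6163, -0.1255, 0.082], 0.17)]
door_push [([0.458, -0.131, 0.0529], 0.93)]
reagent_white [([0.4304, 0.2496, 0.0526], 0.57), ([0.3884, 0.2826, 0.0481], 0.56)]
reagent_black [([0.3901, 0.278, 0.051], 0.9)]
blue_cap [([0.3894, 0.1705, 0.0216], 0.63)]
timer [([0.334, -0.2905, 0.0152], 0.75)]
beaker [([0.532, -0.394, 0.0478], 0.77)]
side [[0.892, -0.452, 0.014], [-0.294, -0.603, -0.741], [0.343, 0.657, -0.671]] [-0.47060634  0.15035934  1.0504781 ]
cooler [([0.6153, -0.1301, 0.0779], 0.82)]
drawer_front [([0.5262, -0.0507, 0.0598], 0.92)]
black_vial [([0.5322, -0.0365, 0.0671], 0.44)]
vial_top [([0.5272, -0.034, 0.0677], 0.47)]
door [([0.4683, -0.1344, 0.055], 0.84)]
door_push [([0.4689, -0.1334, 0.0573], 0.65)]
reagent_white [([0.4362, 0.2418, 0.0558], 0.86)]
reagent_black [([0.3953, 0.2789, 0.0519], 0.75)]
blue_cap [([0.3404, -0.2915, 0.0151], 0.74), ([0.3866, 0.1629, 0.025], 0.59)]
timer [([0.3407, -0.2915, 0.0179], 0.77), ([0.5271, -0.0329, 0.066], 0.33)]
beaker [([0.5435, -0.389, 0.0424], 0.9)]
```

View pics/scene0.png

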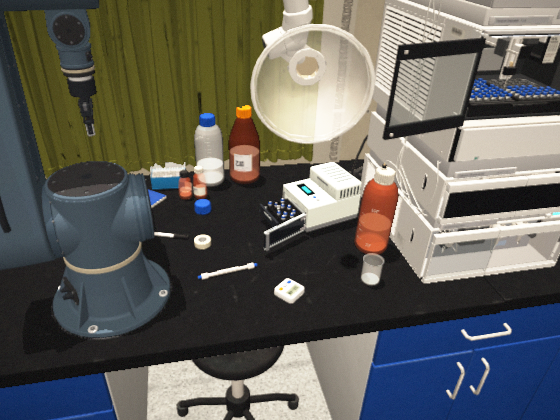

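View pics/side0.png

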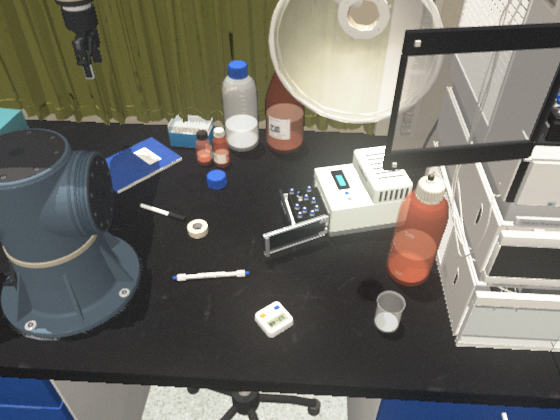

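The pictures show the cooler at scene px (320,195), with its drawer open at (280,212) and the door standing out at (285,233). Next I fit the cooler's pose from depth.

Run:
```python
from h import *
P=[]
for c in ("scene","side"):
    im=dict(np.load(f"{c}0.npz")); p=cloud(im,np.ones((420,560),bool))
    r=(abs(p[:,0]-.6)<.22)&(abs(p[:,1]+.1)<.2); p=p[r]; P.append(p)
    for lo,hi in((.092,.100),(.137,.145)):
        q=p[(p[:,2]>lo)&(p[:,2]<hi)&(p[:,0]>.5)]
        rc=cv2.minAreaRect((q[:,:2]*1000).astype(np.float32)); print(c,lo,len(q),rc,cv2.boxPoints(rc).round(0).tolist())
    q=p[(p[:,2]>.025)&(p[:,2]<.085)&(p[:,0]<.6)&(p[:,1]<.05)]
    print(len(q))
A=np.vstack(P); np.save("A.npy",A)
# top-down height map
S=2000; x0,y0=.40,-.26
img=np.zeros((640,720,3),np.uint8)
o=np.argsort(A[:,2]); a=A[o]; a=a[a[:,2]>.01]
for x,y,z in a:
    v=int((0.76-x)*1600); u=int((.14-y)*1600)
    if 0<=v<600 and 0<=u<640:
        col=cv2.applyColorMap(np.uint8([[min(255,z*1600)]]),cv2.COLORMAP_JET)[0,0].tolist(); cv2.circle(img,(u,v),1,col,-1)
for k in range(0,400,50):
    cv2.putText(img,f"y{.14-k/1000:.2f}",(int(k*1.6),595),0,.35,(255,255,255)); cv2.putText(img,f"x{.76-k/1000:.2f}",(645,int(k*1.6)+8),0,.35,(255,255,255))
cv2.imwrite("pics/top.png",img[:600])
```

```text
scene 0.092 925 ((639.9615478515625, -129.51783752441406), (168.44021606445312, 314.205078125), 16.64346694946289) [[514.0, -3.0], [604.0, -304.0], [766.0, -256.0], [676.0, 45.0]]
scene 0.137 722 ((729.1079711914062, -169.99671936035156), (306.4259033203125, 168.5184783935547), 75.7176513671875) [[610.0, -298.0], [773.0, -339.0], [849.0, -42.0], [685.0, -1.0]]
1829
side 0.092 1882 ((635.451416015625, -137.4688262939453), (154.916015625, 312.6396484375), 9.857963562011719) [[532.0, 3.0], [586.0, -305.0], [739.0, -278.0], [685.0, 30.0]]
side 0.137 1225 ((731.23779296875, -173.19879150390625), (300.92022705078125, 166.45199584960938), 75.91471862792969) [[614.0, -299.0], [775.0, -339.0], [849.0, -48.0], [687.0, -7.0]]
3146
```

View pics/top.png

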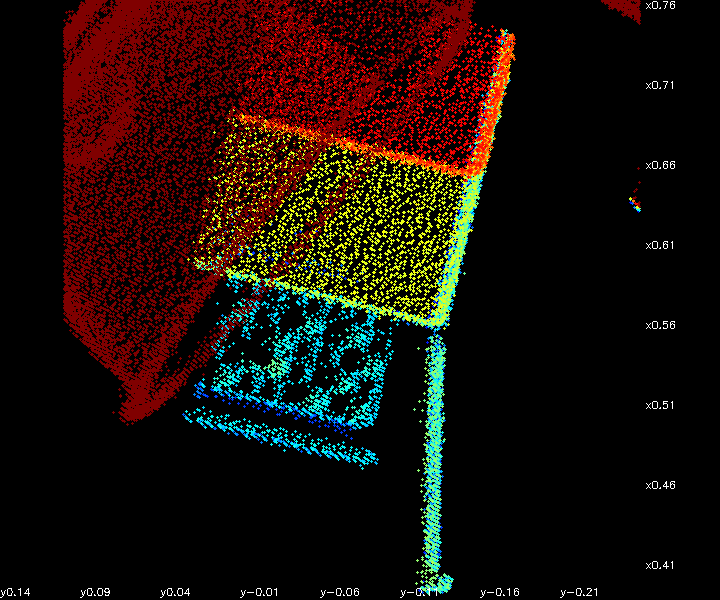

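Top-down depth map: the cooler is yawed by about -13°, with its front edge running from (195,265) to (443,325). The lamp rim overhangs from the left, so I need its height and an accurate fit.

Run:
```python
from h import *
from scipy.optimize import minimize
A=np.load("A.npy")
q=A[(abs(A[:,2]-.096)<.004)&(A[:,0]>.54)&(A[:,0]<.70)&(A[:,1]>-.17)&(A[:,1]<.04)]
w=A[(A[:,2]>.03)&(A[:,2]<.09)&(A[:,1]<-.12)&(A[:,0]>.57)&(A[:,0]<.75)&(A[:,1]>-.2)] # right wall
rise=A[(A[:,2]>.102)&(A[:,2]<.135)&(A[:,0]>.62)&(A[:,0]<.72)&(A[:,1]>-.18)&(A[:,1]<.0)]
print(len(q),len(w),len(rise))
def loc(p,t): 
    c,s=np.cos(t[2]),np.sin(t[2]); d=p[:,:2]-t[:2]; return d@np.array([[c,-s],[s,c]])
def cost(t):
    l=loc(q,t); out=np.clip(-l[:,0],0,None)+np.clip(abs(l[:,1])-.08,0,None)+np.clip(l[:,0]-.096,0,None)
    H=lambda r:np.minimum(abs(r),.006).mean()
    return 3*np.minimum(out,.01).mean()+H(loc(w,t)[:,1]+.08)+H(loc(rise,t)[:,0]-.096)
best=min((minimize(cost,[.575+a,-.06+b,-.234],method="Nelder-Mead",options=dict(initial_simplex=np.array([.575+a,-.06+b,-.234])+np.vstack([np.zeros(3),np.diag([.01,.01,.05])]),maxiter=600)) for a in(-.004,.004) for b in(-.004,.004)),key=lambda r:r.fun)
t=best.x; print(t,best.fun,np.degrees(t[2]))
l=loc(q,t); print("q pct",np.percentile(l,[0.5,3,97,99.5],axis=0).round(4).tolist())
np.save("pose.npy",t)
L=np.c_[loc(A,t),A[:,2]]
# drawer front
f=L[(L[:,0]<-.07)&(L[:,0]>-.13)&(abs(L[:,1]-0)<.055)&(L[:,2]>.03)&(L[:,2]<.066)]
print("panel x pct",np.percentile(f[:,0],[2,10,25,50,75]).round(4), "y",np.percentile(f[:,1],[2,98]).round(4), "ztop",np.percentile(f[:,2],[98]))
b=L[(L[:,0]<-.005)&(L[:,0]>-.1)&(L[:,2]>.071)&(abs(L[:,1])<.06)&(L[:,2]<.09)]
print("proud pts",len(b),np.median(b,0).round(4),np.percentile(b,[5,95],axis=0).round(4).tolist())
d=L[(L[:,1]<-.06)&(L[:,1]>-.14)&(L[:,0]<-.02)&(L[:,2]>.022)&(L[:,2]<.09)]
r=np.linalg.norm(d[:,:2]-[-.01,-.078],axis=1); an=np.arctan2(-(d[:,0]+.01),d[:,1]+.078)
k=(r>.06)&(r<.135); print("door ang",np.percentile(an[k],[10,50,90]), r.max())
hi=A[(A[:,2]>.15)&(A[:,0]<.75)]; 
for x in np.arange(.48,.74,.04):
  for y in (-.08,-.04,0,.04,.08):
    m=hi[(abs(hi[:,0]-x)<.02)&(abs(hi[:,1]-y)<.02)]
    if len(m): print(f"({x:.2f},{y:.2f}) {m[:,2].min():.2f}",end=" ")
im=dict(np.load("side0.npz")); p=cloud(im,np.ones((420,560),bool)); m=(p[:,2]>.15)&(p[:,0]<.75)&(p[:,1]<.35)&(p[:,0]>.3); print("\n",np.percentile(p[m],[0,1,50,99],axis=0).round(3).tolist())
c,s=np.cos(t[2]),np.sin(t[2]); R=np.array([[c,-s],[s,c]])
print("vial world if d=.09:",t[:2]+R@[-.09-.0015+.045,.014])
```

```text
2706 1884 1094
[ 0.57631793 -0.0578752  -0.24063897] 0.006460054187952098 -13.787597358623557
q pct [[-0.0022, -0.0824], [0.0006, -0.0799], [0.099, 0.0732], [0.1334, 0.0792]]
panel x pct [-0.0974 -0.096  -0.0946 -0.09   -0.0734] y [-0.053  0.052] ztop [0.06316002]
proud pts 32 [-0.0509  0.0128  0.0755] [[-0.0562, -0.0097, 0.0715], [-0.0458, 0.0191, 0.0791]]
door ang [1.77606362 1.81626419 1.84846356] 0.15880188983423246
(0.48,0.04) 0.40 (0.48,0.08) 0.40 (0.52,0.00) 0.53 (0.52,0.04) 0.30 (0.52,0.08) 0.33 (0.56,-0.04) 0.57 (0.56,0.00) 0.26 (0.56,0.04) 0.27 (0.56,0.08) 0.31 (0.60,-0.08) 0.58 (0.60,-0.04) 0.25 (0.60,0.00) 0.24 (0.60,0.04) 0.27 (0.60,0.08) 0.29 (0.64,-0.08) 0.26 (0.64,-0.04) 0.24 (0.64,0.00) 0.25 (0.64,0.04) 0.27 (0.64,0.08) 0.29 (0.68,-0.08) 0.25 (0.68,-0.04) 0.25 (0.68,0.00) 0.26 (0.68,0.04) 0.27 (0.68,0.08) 0.30 (0.72,-0.08) 0.27 (0.72,-0.04) 0.27 (0.72,0.00) 0.27 (0.72,0.04) 0.28 (0.72,0.08) 0.30 
 [[0.428, -0.57, 0.15], [0.432, -0.546, 0.156], [0.611, -0.442, 0.402], [0.744, 0.34, 0.627]]
vial world if d=.09: [ 0.53449431 -0.03319657]
```

Run:
```python
from h import *
ims=[dict(np.load(f"{c}0.npz")) for c in("scene","side")]
P=np.vstack([cloud(i,np.ones((420,560),bool)) for i in ims])
lamp=P[(P[:,2]>.18)&(P[:,0]>.42)&(P[:,0]<.76)&(P[:,1]>-.12)&(P[:,1]<.35)]
tcp=np.array([.188,.463,.245])
arm=P[(np.linalg.norm(P[:,:2]-tcp[:2],axis=1)<.2)&(P[:,2]>.2)]
fwd=tcp[:2]/np.linalg.norm(tcp[:2]); lat=np.array([-fwd[1],fwd[0]])
print("arm profile: z above tcp, fwd range, lat range")
for z in np.arange(-.02,.5,.04):
    a=arm[abs(arm[:,2]-.245-z-.02)<.02]
    if len(a)>3:
        d=a[:,:2]-tcp[:2]; print(round(z,2),len(a),np.percentile(d@fwd,[2,98]).round(3),np.percentile(d@lat,[2,98]).round(3))
print("lamp dist from vertical lines: vial, push right, door")
for n,q in dict(vial=(.533,-.033),push=(.551,-.10),pushmid=(.56,-.054)).items():
    print(n,end=": ")
    for z in np.arange(.2,.62,.04):
        a=lamp[abs(lamp[:,2]-z-.02)<.02]
        if len(a): 
            d=np.linalg.norm(a[:,:2]-q,axis=1); k=np.argsort(d)[min(2,len(d)-1)]; print(f"z{z:.2f} d{d[k]:.3f} at {a[k,:2].round(2).tolist()}",end="; ")
    print()
m=[manip.get_image("wrist")]; print(m[0]["mount"].round(3).tolist())
```

```text
arm profile: z above tcp, fwd range, lat range
-0.02 3138 [-0.052  0.107] [-0.19   0.167]
0.02 3485 [-0.071  0.108] [-0.188  0.167]
0.06 3717 [-0.072  0.107] [-0.187  0.167]
0.1 3876 [-0.041  0.107] [-0.186  0.166]
0.14 2634 [-0.042  0.108] [-0.186  0.164]
0.18 1921 [-0.046  0.11 ] [-0.189  0.162]
0.22 1817 [-0.047  0.11 ] [-0.184  0.161]
0.26 1855 [-0.057  0.109] [-0.181  0.161]
0.3 1936 [-0.057  0.109] [-0.18   0.159]
0.34 459 [-0.055  0.081] [-0.184  0.049]
lamp dist from vertical lines: vial, push right, door
vial: z0.20 d0.278 at [0.63, 0.23]; z0.24 d0.059 at [0.57, 0.01]; z0.28 d0.059 at [0.57, 0.01]; z0.32 d0.072 at [0.53, 0.04]; z0.36 d0.084 at [0.52, 0.05]; z0.40 d0.086 at [0.5, 0.05]; z0.44 d0.073 at [0.51, 0.04]; z0.48 d0.059 at [0.53, 0.03]; z0.52 d0.035 at [0.56, -0.01]; z0.56 d0.033 at [0.56, -0.01]; z0.60 d0.167 at [0.66, 0.08]; 
push: z0.20 d0.337 at [0.63, 0.23]; z0.24 d0.100 at [0.62, -0.02]; z0.28 d0.115 at [0.58, 0.01]; z0.32 d0.140 at [0.54, 0.04]; z0.36 d0.153 at [0.52, 0.05]; z0.40 d0.155 at [0.51, 0.05]; z0.44 d0.142 at [0.51, 0.04]; z0.48 d0.128 at [0.53, 0.03]; z0.52 d0.092 at [0.56, -0.01]; z0.56 d0.070 at [0.6, -0.05]; z0.60 d0.206 at [0.67, 0.07]; 
pushmid: z0.20 d0.290 at [0.63, 0.23]; z0.24 d0.059 at [0.6, -0.01]; z0.28 d0.069 at [0.57, 0.01]; z0.32 d0.096 at [0.54, 0.04]; z0.36 d0.111 at [0.52, 0.05]; z0.40 d0.115 at [0.51, 0.05]; z0.44 d0.103 at [0.51, 0.04]; z0.48 d0.086 at [0.53, 0.03]; z0.52 d0.045 at [0.56, -0.01]; z0.56 d0.032 at [0.58, -0.03]; z0.60 d0.163 at [0.67, 0.07]; 
[[0.0, -0.958, -0.286, 0.073], [1.0, 0.001, -0.001, 0.001], [0.001, -0.286, 0.958, -0.128], [0.0, 0.0, 0.0, 1.0]]
```

```bash
python3 -m creep '[[18,-44,0,1,0.47],[18,-44,0,1,0.47],[18,-44,0,1,0.47],[18,-44,0,1,0.47],[18,-44,0,1,0.47],[18,-44,0,1,0.47],[18,-44,0,1,0.47],[18,-44,0,1,0.47]]' 20; python3 -m creep '[[17,-44,0,0,0.47],[17,-44,0,0,0.47],[17,-44,0,0,0.47],[17,-40,0,0,0.47],[0,0,0,0,0.47]]'
```

```text
clock: 2.25
eef_pos: [0.3325, 0.1098, 0.2455]
tool_rot: [[-0.97, 0.243, 0.001], [0.243, 0.97, 0.0], [-0.001, 0.0, -1.0]]
force: [0.2, 0.9, 0.3]
finger_gap: 0.0401
gripper_force: 0.0
clock: 2.88
eef_pos: [0.4008, -0.0629, 0.2451]
tool_rot: [[-0.969, 0.247, -0.0], [0.247, 0.969, -0.0], [0.0, -0.0, -1.0]]
force: [-0.3, 0.5, -0.2]
finger_gap: 0.0403
gripper_force: 0.0
```

```bash
python3 -m creep '[[40,0,-20,0,0.47],[40,0,-20,0,0.47],[0,0,0,0,0.47]]'
cat >> h.py <<'E'
def wrist():
    s=manip.get_state(); im=manip.get_image("wrist")
    T=np.eye(4); T[:3,:3]=s["tool_rot"]; T[:3,3]=s["eef_pos"]; M=T@im["mount"]
    im["R"]=M[:3,:3].T; im["t"]=-M[:3,:3].T@M[:3,3]; return im
def px(im,X):
    c=im["R"]@np.asarray(X)+im["t"]; q=im["intrinsics"]@c; return q[:2]/q[2]
E
python3 - <<'E'
from h import *
im=wrist(); v=im["pixels"].copy()
t=np.load("pose.npy"); c,s=np.cos(t[2]),np.sin(t[2]); R=np.array([[c,-s],[s,c]])
W=lambda x,y,z:np.r_[t[:2]+R@[x,y],z]
for n in ("vial_top","black_vial","drawer_front"):
    print(n,[(np.round(R.T@(np.array(b["xyz"][:2])-t[:2]),4).tolist(),round(b["xyz"][2],4),round(b["score"],2)) for b in manip.boxes_of("wrist",n)[:2]])
for q in ((-.051,.014,.079),(0,-.08,.096),(0,.08,.096),(-.096,.059,.06),(-.096,-.059,.06)):
    p=px(im,W(*q)); print(q,p.round(0)); cv2.drawMarker(v,tuple(int(a) for a in p),(0,0,255),0,8)
cv2.imwrite("pics/w1.png",v)
E
```

```text
clock: 3.25
eef_pos: [0.4809, -0.0599, 0.2034]
tool_rot: [[-0.97, 0.243, -0.003], [0.243, 0.97, 0.001], [0.003, -0.0, -1.0]]
force: [-1.0, -1.0, 1.0]
finger_gap: 0.0401
gripper_force: 0.0
vial_top [([-0.0541, 0.0133], 0.0689, 0.66)]
black_vial [([-0.0499, 0.0115], 0.0674, 0.54), ([-0.2039, 0.2599], 0.0044, 0.3)]
drawer_front [([-0.0493, -0.0098], 0.0486, 0.64)]
(-0.051, 0.014, 0.079) [320. 251.]
(0, -0.08, 0.096) [220. 309.]
(0, 0.08, 0.096) [391. 309.]
(-0.096, 0.059, 0.06) [366. 200.]
(-0.096, -0.059, 0.06) [243. 200.]
```

View pics/w1.png

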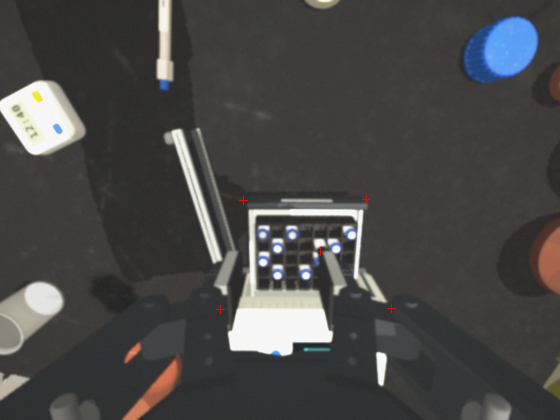

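The vial sits at px (320,247), between the spread fingers and within about 2 mm of my fit. The left fingertip will press it, which keeps the gripper body away from the lamp.

```bash
python3 -m creep '[[22,2,-25,0,0.47],[22,2,-25,0,0.47],[0,0,-25,0,0.47],[0,0,-20,0,0.47],[0,0,-10,0,0.47],[0,0,0,0,0.47]]'
python3 - <<'E'
from h import *
im=manip.get_image("side"); p=px(im,[.53,-.032,.07]); u,v=int(p[0]),int(p[1]); cv2.imwrite("pics/s2.png",cv2.resize(im["pixels"][max(0,v-80):v+70,u-110:u+90],None,fx=4,fy=4)); print(u,v)
E
```

```text
clock: 4.2
eef_pos: [0.5238, -0.0567, 0.1006]
tool_rot: [[-0.97, 0.244, 0.0], [0.244, 0.97, 0.0], [0.0, 0.0, -1.0]]
force: [0.7, 0.3, 0.0]
finger_gap: 0.0401
gripper_force: 0.0
299 195
```

View pics/s2.png

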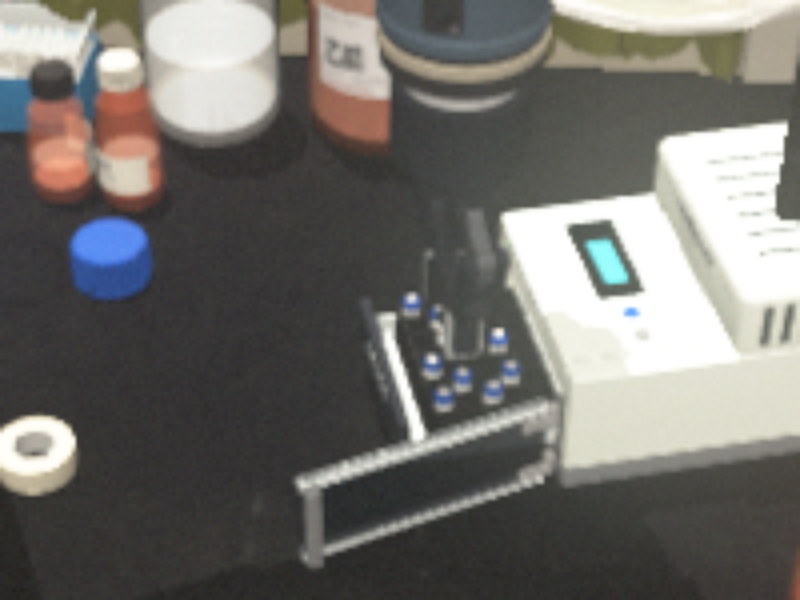

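The fingers hover over the rack, the right tip at crop (465,350) with the vial hidden behind it, and the gripper is clear of the lamp. Now I press slowly.

```bash
python3 -m creep '[[0,0,-3,0,0.47],[0,0,-3,0,0.47],[0,0,-3,0,0.47],[0,0,0,0,0.47]]'; python3 -m creep '[[0,0,-2,0,0.47],[0,0,-2,0,0.47],[0,0,0,0,0.47]]';  python3 -m creep '[[0,0,-2,0,0.47],[0,0,-2,0,0.47],[0,0,0,0,0.47]]'
```

```text
clock: 4.75
eef_pos: [0.524, -0.0568, 0.0911]
tool_rot: [[-0.97, 0.244, -0.0], [0.244, 0.97, 0.0], [0.0, -0.0, -1.0]]
force: [0.3, 0.3, -0.7]
finger_gap: 0.0399
gripper_force: 0.0
clock: 5.12
eef_pos: [0.5242, -0.0568, 0.0873]
tool_rot: [[-0.97, 0.244, 0.0], [0.244, 0.97, -0.0], [-0.0, 0.0, -1.0]]
force: [-0.8, -0.7, -0.2]
finger_gap: 0.0401
gripper_force: 0.0
clock: 5.5
eef_pos: [0.5241, -0.0568, 0.0831]
tool_rot: [[-0.97, 0.244, -0.0], [0.244, 0.97, 0.0], [0.0, -0.0, -1.0]]
force: [-0.3, -0.3, 0.4]
finger_gap: 0.0403
gripper_force: 0.0
```

Run:
```python
from h import *
im=wrist(); v=im["pixels"]
t=np.load("pose.npy"); c,s=np.cos(t[2]),np.sin(t[2]); R=np.array([[c,-s],[s,c]])
p=px(im,np.r_[t[:2]+R@[-.051,.014],.079]); print(p, px(im,np.r_[t[:2]+R@[-.051,.014],.068]))
e=manip.get_state()["eef_pos"]; print("tcp local",R.T@(e[:2]-t[:2]))
w=v[170:330,200:400].copy(); w=cv2.resize(w,None,fx=4,fy=4,interpolation=cv2.INTER_CUBIC)
w=cv2.convertScaleAbs(w,alpha=1.6,beta=20)
cv2.drawMarker(w,(int((p[0]-200)*4),int((p[1]-170)*4)),(0,0,255),0,12)
cv2.imwrite("pics/w3.png",w[:600])
```

```text
[327.9269351  274.45039507] [324.75405835 264.45104862]
tcp local [-0.0510938  -0.01138729]
```

View pics/w3.png

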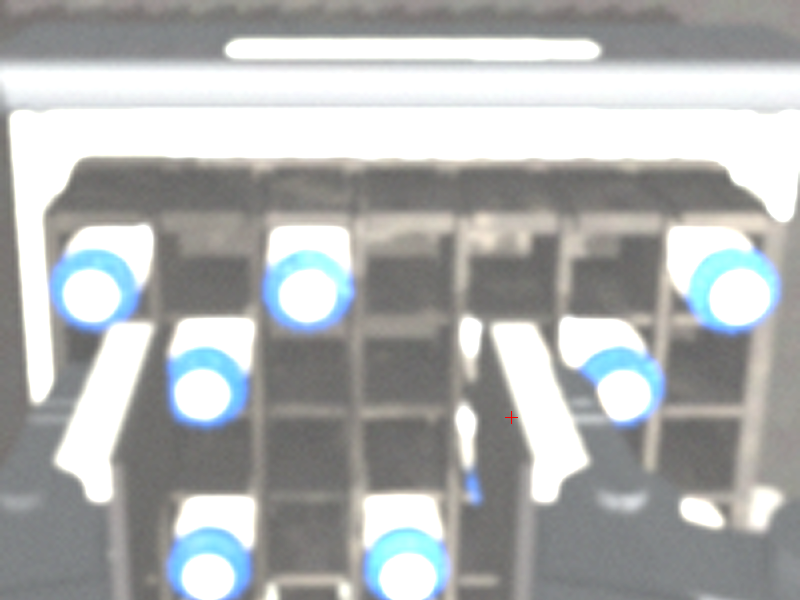

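The black vial is in the second row, under the left fingertip (crop ~(510,400)), next to a blue-capped one behind it. The position is right and contact is not reached yet, so I keep pressing.

```bash
for i in 1 2 3; do python3 -m creep '[[0,0,-1,0,0.47],[0,0,-1,0,0.47],[0,0,0,0,0.47]]' | egrep 'eef|force:'; done
```

```text
eef_pos: [0.5241, -0.0568, 0.0812]
force: [-1.3, 0.4, 2.3]
gripper_force: 0.9
eef_pos: [0.5249, -0.0569, 0.08]
force: [-1.4, -1.2, 12.0]
gripper_force: 6.0
eef_pos: [0.5264, -0.0571, 0.0796]
force: [-1.0, -2.1, 28.5]
gripper_force: 14.6
```

```bash
python3 -m creep '[[0,0,10,0,0.47],[0,0,20,0,0.47],[0,0,0,0,0.47]]' | egrep 'eef|force:'; python3 -m creep '[[-15,0,20,0,0.8],[-15,0,20,0,0.8],[-15,0,20,0,1],[0,0,0,0,1],[0,0,0,0,1]]' | egrep 'eef|force:'
python3 - <<'E'
from h import *
im=wrist(); v=im["pixels"]
t=np.load("pose.npy"); c,s=np.cos(t[2]),np.sin(t[2]); R=np.array([[c,-s],[s,c]])
p=px(im,np.r_[t[:2]+R@[-.051,.014],.068]); print(p)
u0,v0=int(p[0])-80,int(p[1])-60
w=cv2.resize(v[v0:v0+120,u0:u0+160],None,fx=5,fy=5,interpolation=cv2.INTER_CUBIC)
w=cv2.convertScaleAbs(w,alpha=1.3,beta=15)
for x,y,z in((-.051,.014,.068),(-.096,-.059,.06),(-.096,.059,.06)):
    q=px(im,np.r_[t[:2]+R@[x,y],z]); cv2.drawMarker(w,(int((q[0]-u0)*5),int((q[1]-v0)*5)),(0,0,255),0,12)
cv2.imwrite("pics/w4.png",w)
L=cloud(im,np.ones((420,560),bool)); L=np.c_[(L[:,:2]-t[:2])@R,L[:,2]]
m=(L[:,0]>-.09)&(L[:,0]<-.01)&(abs(L[:,1])<.06)&(L[:,2]>.06)&(L[:,2]<.09); a=L[m]
print(len(a)); k=a[:,2]>.0705; print(k.sum(),np.median(a[k],0),np.percentile(a[k],[5,95],axis=0))
E
```

```text
eef_pos: [0.5249, -0.0569, 0.1082]
force: [0.3, -0.9, 0.2]
gripper_force: 0.0
eef_pos: [0.4792, -0.0567, 0.1663]
force: [-0.1, 0.8, -1.2]
gripper_force: 0.0
[321.1178385  265.97020547]
1692
  return _methods._mean(a, axis=axis, dtype=dtype,
  ret = um.true_divide(
Traceback (most recent call last):
IndexError: index -1 is out of bounds for axis 0 with size 0
```

View pics/w4.png

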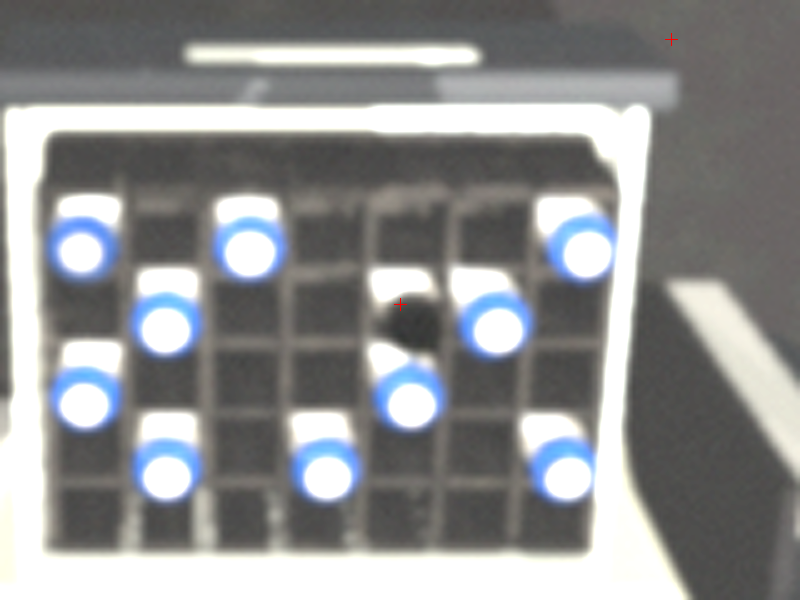

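The black cap at crop (412,325) now appears in line with the neighbour in its row at (497,325). I compare depths to confirm.

Run:
```python
from h import *
acc={}
for k in range(3):
    im=wrist(); u0,v0=241,205
    t=np.load("pose.npy"); c,s=np.cos(t[2]),np.sin(t[2]); R=np.array([[c,-s],[s,c]])
    for n,(a,b) in dict(black=(412,325),rnb=(497,325),lnb=(165,322),back=(410,400),nw=(250,250)).items():
        u,v=u0+a/5,v0+b/5
        P=[world(im,round(u)+i,round(v)+j) for i in(-2,-1,0,1,2) for j in(-2,-1,0,1,2) if im["depth"][round(v)+j,round(u)+i]>0]
        acc.setdefault(n,[]).extend(P)
for n,P in acc.items():
    P=np.array(P); l=(P[:,:2]-t[:2])@R; print(n,len(P),np.median(l,0).round(4),np.percentile(P[:,2],[20,50,80]).round(4))
```

```text
black 74 [-0.0472  0.0158] [0.0671 0.0675 0.0682]
rnb 73 [-0.0468  0.0306] [0.0663 0.0671 0.0676]
lnb 74 [-0.048  -0.0265] [0.0659 0.067  0.0675]
back 75 [-0.0324  0.0165] [0.0666 0.067  0.0675]
nw 75 [-0.0611 -0.0119] [0.0665 0.0671 0.0677]
```

The vial is seated, with its cap level with its neighbours to 0.5 mm. Next I close the fingers and go down in front of the drawer panel.

```bash
python3 -m creep '[[-19,0,0,0,0],[-19,1,0,0,0],[0,0,-15,0,0],[0,0,-30,0,0],[0,0,-35,0,0],[0,0,-25,0,0],[0,0,-11,0,0],[0,0,0,0,0]]' | egrep 'clock|eef|force|gap'
python3 - <<'E'
from h import *
t=np.load("pose.npy"); c,s=np.cos(t[2]),np.sin(t[2]); R=np.array([[c,-s],[s,c]])
print(R.T@(manip.get_state()["eef_pos"][:2]-t[:2]))
E
```

```text
clock: 8.88
eef_pos: [0.4409, -0.0557, 0.051]
force: [-0.1, -1.0, 0.8]
finger_gap: -0.0
gripper_force: 0.0
[-0.13201481 -0.03018061]
```

```bash
python3 -m creep '[[6.8,-1.7,0,0,0],[6.8,-1.7,0,0,0],[3.9,-1,0,0,0],[3.9,-1,0,0,0],[3.9,-1,0,0,0],[6.8,-1.7,0,0,0],[6.8,-1.7,0,0,0],[6.8,-1.7,0,0,0]]' | egrep 'eef|force:'; python3 -m creep '[[6.8,-1.7,0,0,0],[6.8,-1.7,0,0,0],[6.8,-1.7,0,0,0],[6.8,-1.7,0,0,0],[6.8,-1.7,0,0,0],[6.8,-1.7,0,0,0]]' | egrep 'eef|force:'
```

```text
eef_pos: [0.4872, -0.0674, 0.0512]
force: [-2.8, -0.5, 1.0]
gripper_force: 1.0
eef_pos: [0.5281, -0.0776, 0.0513]
force: [-1.1, 0.1, 0.4]
gripper_force: 1.0
```

```bash
python3 -m creep '[[5.8,-1.4,0,0,0],[5.8,-1.4,0,0,0],[4.9,-1.2,0,0,0],[2.9,-0.7,0,0,0],[0,0,0,0,0]]' | egrep 'eef|force:'; for i in 1 2; do python3 -m creep '[[1.9,-0.5,0,0,0],[1.9,-0.5,0,0,0],[0,0,0,0,0]]' | egrep 'eef|force:'; done
```

```text
eef_pos: [0.5474, -0.0821, 0.0514]
force: [-0.1, 0.2, -0.5]
gripper_force: 0.0
eef_pos: [0.5511, -0.0832, 0.0514]
force: [0.0, 0.2, -0.4]
gripper_force: 0.0
eef_pos: [0.5549, -0.0843, 0.0513]
force: [-0.7, 0.4, -0.7]
gripper_force: 0.0
```

```bash
for i in 1 2 3; do python3 -m creep '[[1,-0.2,0,0,0],[1,-0.3,0,0,0],[0,0,0,0,0]]' | egrep 'eef|force:'; done
```

```text
eef_pos: [0.5567, -0.0847, 0.0513]
force: [-0.6, 0.4, 0.2]
gripper_force: 0.2
eef_pos: [0.5569, -0.0849, 0.0508]
force: [-11.5, 1.7, 4.3]
gripper_force: 0.0
eef_pos: [0.5568, -0.085, 0.0499]
force: [-22.4, 4.5, 3.6]
gripper_force: 0.0
```

The drawer stopped hard with the TCP at x_c ≈ -12.6 mm, as expected for fully home. I back off, rise, and check the drawer and the door angle.

```bash
python3 -m creep '[[-7,1.5,0,0,0],[-19,5,0,0,0],[-19,5,30,0,0],[-25,-20,40,0,0],[-20,-40,20,0,0],[0,0,0,0,0]]' | egrep 'clock|eef|force:'
python3 - <<'E'
from h import *
t=np.load("pose.npy"); c,s=np.cos(t[2]),np.sin(t[2]); R=np.array([[c,-s],[s,c]])
A=[]
for n in("scene","side"):
    im=manip.get_image(n); A.append(cloud(im,np.ones((420,560),bool)))
    if n=="side": p=px(im,[.53,-.06,.07]).astype(int); w=cv2.resize(im["pixels"][p[1]-75:p[1]+65,p[0]-90:p[0]+90],None,fx=4,fy=4); cv2.imwrite("pics/s5.png",w)
A=np.vstack(A); L=np.c_[(A[:,:2]-t[:2])@R,A[:,2]]
d=L[(L[:,1]<-.06)&(L[:,1]>-.14)&(L[:,0]<-.02)&(L[:,0]>-.17)&(L[:,2]>.03)&(L[:,2]<.085)]
r=np.linalg.norm(d[:,:2]-[-.01,-.078],axis=1); an=np.arctan2(-(d[:,0]+.01),d[:,1]+.078); k=(r>.06)&(r<.135)
th=np.median(an[k]); print("theta",th,k.sum())
f=L[(L[:,0]<.01)&(L[:,0]>-.12)&(abs(L[:,1])<.05)&(L[:,2]>.03)&(L[:,2]<.058)]
print("panel",len(f),np.percentile(f[:,0],[2,10,50,90]).round(4))
def P(q,r,b=.013,a=.011):
    u=np.array([-np.sin(q),np.cos(q)]); n=np.array([-np.cos(q),-np.sin(q)])
    return t[:2]+R@(np.array([-.01,-.078])+r*u+n*(.0035+a*abs(np.cos(q))+b*abs(np.sin(q))))
u=np.array([-np.sin(th),np.cos(th)]); n=np.array([-np.cos(th),-np.sin(th)])
last=np.array(manip.get_state()["eef_pos"][:2]); print("now",last)
pre=t[:2]+R@(np.array([-.01,-.078])+.09*u+.045*n); print("pre",pre,((pre-last)*1000).round(1)); last=pre
qs=np.linspace(th,0,17)
for i,q in enumerate(qs):
    p=P(q,.09-.025*i/16); print(round(q,2),p.round(4),((p-last)*1000).round(1)); last=p
E
```

```text
clock: 13.88
eef_pos: [0.4708, -0.1363, 0.1433]
force: [0.4, 0.4, -0.5]
gripper_force: 0.0
theta 1.814852606256549 882
panel 171 [-0.0053 -0.0041 -0.0023  0.0012]
now [ 0.47089183 -0.13438646]
pre [ 0.45817116 -0.17655176] [-12.7 -42.2]
1.81 [ 0.4581 -0.1503] [-0.1 26.2]
1.7 [ 0.4582 -0.1392] [ 0.1 11.1]
1.59 [ 0.4596 -0.1283] [ 1.4 11. ]
1.47 [ 0.4617 -0.1196] [2.1 8.7]
1.36 [ 0.4646 -0.1115] [2.8 8.1]
1.25 [ 0.4682 -0.1037] [3.7 7.8]
1.13 [ 0.4727 -0.0963] [4.5 7.4]
1.02 [ 0.478  -0.0894] [5.3 6.9]
0.91 [ 0.484 -0.083] [6.  6.3]
0.79 [ 0.4907 -0.0774] [6.7 5.6]
0.68 [ 0.498  -0.0726] [7.4 4.8]
0.57 [ 0.5059 -0.0686] [7.9 3.9]
0.45 [ 0.5143 -0.0656] [8.4 3. ]
0.34 [ 0.523  -0.0637] [8.7 1.9]
0.23 [ 0.5318 -0.0629] [8.8 0.8]
0.11 [ 0.5407 -0.0632] [ 8.9 -0.3]
0.0 [ 0.5494 -0.0647] [ 8.7 -1.5]
```

View pics/s5.png

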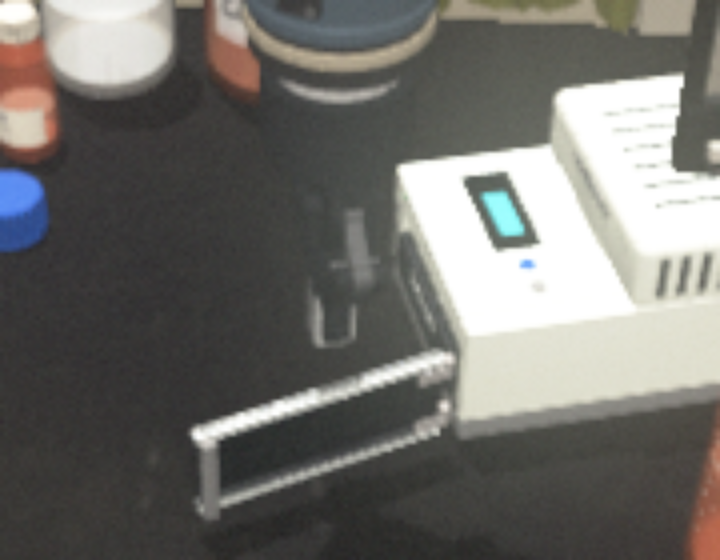

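The drawer front is flush with the cooler face (crop (425,300)), and the door is unmoved at 1.81 rad. I go to the outer side of the door and lower the fingers.

```bash
python3 -m creep '[[-6,-21,0,0,0],[-6,-21,0,0,0],[0,0,-20,0,0],[0,0,-30,0,0],[0,0,-28,0,0],[0,0,-14,0,0],[0,0,0,0,0]]' | egrep 'clock|eef|force:'; python3 -m creep '[[0,6,0,0,0],[0,6,0,0,0],[0,6,0,0,0],[0,5,0,0,0],[0,5,0,0,0],[0,5,0,0,0],[0,5,0,0,0],[0,5,0,0,0]]' | egrep 'eef|force:'
```

```text
clock: 14.85
eef_pos: [0.4583, -0.1755, 0.0485]
force: [-0.5, -0.3, -0.0]
gripper_force: 0.0
eef_pos: [0.4586, -0.1329, 0.0493]
force: [0.6, -1.6, 0.8]
gripper_force: 0.0
```

```bash
python3 -m creep '[[1.5,4.5,0,0,0],[1,4.5,0,0,0],[1,4.2,0,0,0],[1.4,4,0,0,0],[1.4,4,0,0,0],[1.8,4,0,0,0],[1.8,4,0,0,0],[2.2,3.7,0,0,0]]' | egrep 'eef|force:'; python3 -m creep '[[2.3,3.7,0,0,0],[2.6,3.5,0,0,0],[2.6,3.5,0,0,0],[3,3.2,0,0,0],[3,3.2,0,0,0],[3.3,2.8,0,0,0],[3.4,2.8,0,0,0],[3.6,2.5,0,0,0]]' | egrep 'eef|force:'
python3 - <<'E'
from h import *
t=np.load("pose.npy"); c,s=np.cos(t[2]),np.sin(t[2]); R=np.array([[c,-s],[s,c]])
A=np.vstack([cloud(manip.get_image(n),np.ones((420,560),bool)) for n in("scene","side")]); L=np.c_[(A[:,:2]-t[:2])@R,A[:,2]]
d=L[(L[:,0]<-.02)&(L[:,2]>.03)&(L[:,2]<.085)]
r=np.linalg.norm(d[:,:2]-[-.01,-.078],axis=1); an=np.arctan2(-(d[:,0]+.01),d[:,1]+.078); k=(r>.12)&(r<.15)&(an<2); print("theta",np.percentile(an[k],[10,25,50,75,90]),k.sum(), manip.get_state()["eef_pos"])
E
```

```text
eef_pos: [0.4709, -0.1, 0.0493]
force: [-0.3, 0.7, 0.5]
gripper_force: 0.0
eef_pos: [0.4948, -0.0749, 0.0493]
force: [-0.8, -0.5, 0.3]
gripper_force: 0.0
theta [0.61261458 0.6228959  0.63167583 0.6456713  0.66852128] 323 [ 0.49494281 -0.07479378  0.04929279]
```

The door follows and is now at 0.63 rad. I continue and slow down near the end.

```bash
python3 -m creep '[[3.8,2.2,0,0,0],[3.9,2,0,0,0],[4,1.8,0,0,0],[4,1.6,0,0,0],[4.2,1.5,0,0,0],[4.2,1,0,0,0],[4,0.5,0,0,0],[4,0.3,0,0,0]]' | egrep 'eef|force:'; python3 -m creep '[[4,0,0,0,0],[3,0,0,0,0],[3,0,0,0,0],[2,-0.3,0,0,0],[2,-0.3,0,0,0],[2,-0.3,0,0,0],[0,0,0,0,0]]' | egrep 'eef|force:'
```

```text
eef_pos: [0.5269, -0.0642, 0.0493]
force: [-0.9, -0.4, 0.5]
gripper_force: 0.0
eef_pos: [0.5428, -0.0651, 0.0493]
force: [-0.6, -0.2, 1.3]
gripper_force: 0.0
```

```bash
for i in 1 2 3; do python3 -m creep '[[1,-0.2,0,0,0],[0,0,0,0,0]]' | egrep 'eef|force:'; done
```

```text
eef_pos: [0.5437, -0.0653, 0.0493]
force: [-0.1, -1.0, 0.5]
gripper_force: 0.0
eef_pos: [0.5447, -0.0655, 0.0493]
force: [0.2, 1.2, -0.2]
gripper_force: 0.0
eef_pos: [0.5457, -0.0657, 0.0493]
force: [-0.8, 0.8, -0.5]
gripper_force: 0.0
```

```bash
for i in 1 2 3 4; do python3 -m creep '[[1,-0.2,0,0,0],[0.5,-0.2,0,0,0],[0,0,0,0,0]]' | egrep 'eef|force:'; done
```

```text
eef_pos: [0.5472, -0.0661, 0.0493]
force: [0.7, -0.5, -0.7]
gripper_force: 0.0
eef_pos: [0.5478, -0.0663, 0.049]
force: [-6.0, 1.6, 1.5]
gripper_force: 0.0
eef_pos: [0.5479, -0.0663, 0.0487]
force: [-14.8, 4.2, 5.2]
gripper_force: 0.0
eef_pos: [0.548, -0.0665, 0.0481]
force: [-21.9, 5.4, 7.4]
gripper_force: 0.0
```

The door hit its stop at the expected place. I back straight off, rise and verify.

```bash
python3 -m creep '[[-4,1,0,0,0],[-15,4,0,0,0],[-30,4,0,0,0],[-40,-10,20,0,0],[-40,-20,40,0,0],[-20,0,40,0,0],[0,0,0,0,0]]' | egrep 'clock|eef|force:'
python3 - <<'E'
from h import *
t=np.load("pose.npy"); c,s=np.cos(t[2]),np.sin(t[2]); R=np.array([[c,-s],[s,c]])
A=[]
for n in("scene","side"):
    im=manip.get_image(n); A.append(cloud(im,np.ones((420,560),bool)))
    if n=="side": cv2.imwrite("pics/s6.png",cv2.resize(im["pixels"][110:350,170:450],None,fx=2.5,fy=2.5))
    for b in ("reagent_white","reagent_black","blue_cap","timer","beaker"):
        q=manip.boxes_of(n,b); print(n,b,np.round(q[0]["xyz"],3) if q else None)
A=np.vstack(A); L=np.c_[(A[:,:2]-t[:2])@R,A[:,2]]
d=L[(L[:,0]<.005)&(L[:,0]>-.05)&(L[:,2]>.024)&(L[:,2]<.08)&(L[:,1]>-.07)&(L[:,1]<.08)]
for a in np.arange(-.07,.08,.03):
    k=d[(d[:,1]>=a)&(d[:,1]<a+.03)]; print(round(a,2),len(k),np.percentile(k[:,0],[5,25,50]).round(4) if len(k) else "")
E
```

```text
clock: 22.95
eef_pos: [0.4035, -0.0889, 0.1522]
force: [-0.5, -0.2, -1.1]
gripper_force: 0.0
scene reagent_white [0.43  0.249 0.056]
scene reagent_black [0.389 0.279 0.053]
scene blue_cap [0.389 0.171 0.022]
scene timer [ 0.332 -0.294  0.018]
scene beaker [ 0.532 -0.393  0.048]
side reagent_white [0.435 0.243 0.055]
side reagent_black [0.396 0.279 0.052]
side blue_cap [0.389 0.165 0.029]
side timer [ 0.343 -0.291  0.019]
side beaker [ 0.545 -0.39   0.041]
-0.07 233 [-0.0164 -0.0149 -0.0134]
-0.04 174 [-0.0163 -0.015  -0.0138]
-0.01 189 [-0.0159 -0.0145 -0.0135]
0.02 164 [-0.0163 -0.0147 -0.0135]
0.05 226 [-0.0217 -0.0186 -0.0149]
0.08 0
```

View pics/s6.png

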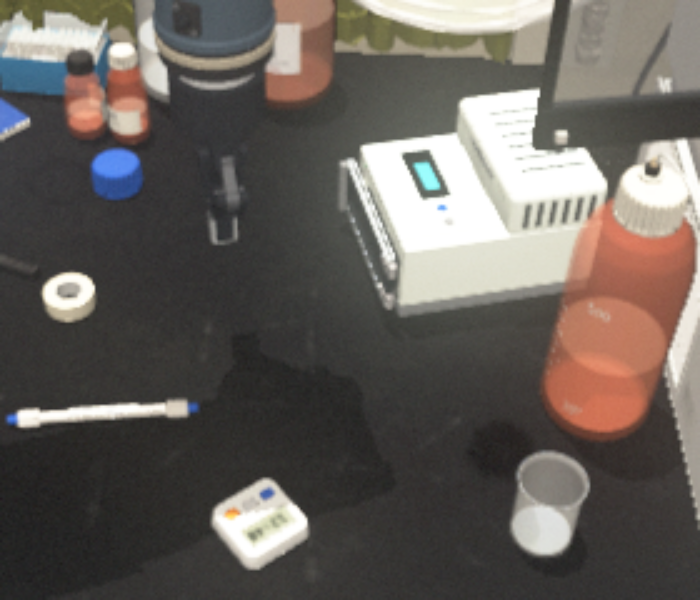

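The door lies flat on the front (crop (370,230)), with its outer face at a uniform x of about -14 mm, so it is shut. The bystanders have not moved and the gripper is clear.

```bash
python3 -c "
from cell import manip
print(manip.hand_in())"
```

```text
the job is handed in; nothing more can be done
None
```

The vial is seated level with its neighbours, the drawer is fully home and the door is shut; nothing around the cooler moved, and I handed the job in at about 23 s.

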